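# Sort the leavings of the labelling run into the colour-coded trays

## Robot

A 6-joint arm with a two-finger parallel gripper is mounted at the origin on a cart in front of the work surface, level with it; the furniture and walls round the work are solid. World frame = base frame: x ahead of the robot, y to its left, z up, the work surface at z = 0. Lengths are in m, angles in rad, forces in N, time in s.
With the tool pointing down it reaches from about 0.375 to 0.975 m from the base axis. Payload 3.8 kg.
Tool frame: the origin (TCP) lies midway between the tips of the shut fingers; the grasp point (between the pads) lies 19 mm behind it; z points along the fingers, y is the line along which they close (so a half turn about z gives the same grasp; the last joint's range is limited). The gripper opens to 85 mm and grips with 20 to 120 N. Pads are 22 mm wide; open, the fingers measure 114 mm over their backs; the gripper's body (76 mm by 85 mm) begins 54 mm behind the grasp point. The pads swing forward as they close: fully open they stand 13 mm farther back than shut.
Start: joints at [1.1, 0.264, 1.604, -0, 1.274, -0.037], TCP at [0.284, 0.612, 0.231] pointing down, gripper open.
Joint ranges: [-2.63, 2.63], [-0.94, 2.18], [0.31, 2.57], [-1.31, 4.45], [0, 2.66], [-2.55, 2.55]. Speed limits (rad/s): [2.57, 2.57, 3.14, 3.14, 3.14, 3.14].

## Interface

Orientations are given as a rotation vector (axis times angle).
In Python, from workcell import read_state, vision, ticket gives the robot as it stands. The module is installed in compiled form; this text tells all that it offers.
- The arm moves only by the tool jog_arm, never from a script. Its arguments are lists of equal length, an entry for each row: "turn": the turn, a rotation vector about the tool's x, y, z in rad, a list of three; "delta_pos": the shift along the tool's x, y, z in m, a list of three; "gripper": the finger opening in m, from 0 to 0.0854. In form: {"turn": [[rx, ry, rz], ...], "delta_pos": [[dx, dy, dz], ...], "gripper": [gripper, ...]}. A call has 1 to 20 rows; each row shifts and turns the commanded pose from where the row before left it, along the tool's axes as they then stand; what a row does not reach is not made up. A row lasts 1/12 s, in which the tool goes at most 41.7 mm and 7.16 degrees, less where a joint would pass 70% of its speed; a pose out of reach is approached as far as the arm can. A call with a gripper value outside its range is refused whole. The fingers move at their own pace and stop on an object; "grip_force" is the grip in N (left out, the last holds). Time passes only in rows, so rows that do not move let the fingers close. It gives the time, the measured TCP pose, the force, the opening and the grip force at its end, in the units of the state.
- read_state(): the state, without advancing time (a new reading comes with each control period).
- vision.read_camera(name): name is "scene" or "top" or "wrist"; returns the picture (420x560x3 uint8, red, green, blue); there is no depth.
- vision.calibration(name): a dict with "vfov" (degrees; the focal length in pixels is half the picture's height over the tangent of half this angle, whatever the lens; pixels are square), "cx", "cy" (the principal point, pixels), "dist" ([k1, k2, p1, p2, k3] as OpenCV has them; the pictures are not rectified), "R" (3x3) and "t" (3): a world point X has camera coordinates R X + t; the wrist camera has in their place "mount" (4x4, takes a point from camera to tool coordinates, whose origin is the TCP and whose axes are the flange's). Camera axes: x right, y down, z forward; pixel columns grow to the right and rows downward; lengths in m; the calibration is good to about 2 mm. A picture is of the moment at which its call begins: read the wrist's pose just before it. calibration takes no time and is no camera call.
- ticket.finish_job(): hands the job in; it is judged then, once.
The state is a dict: "time": time; "q": joint angles; "joint_vel": joint speeds; "joint_torque": joint torques, N m; "tool_pos": TCP position; "tcp_rot": TCP orientation; "wrist_force": force on the tool from outside, world axes, zero at the start; "torque": the same for the moment, N m; "width": opening from 0.0 (shut) to 1.0 (fully open); "grip_force": force on a finger pad.
Only numpy, scipy, OpenCV 4.12 (cv2) and the standard library are available. Lean on these libraries where they do the work, as an engineer would, in place of code of your own. Each camera call takes 0.05 s, during which the arm holds its last target. There are 200 camera calls.

## Task

Sort the loose bits left beside the labeller into the three shallow trays: both yellow screw caps side by side into the yellow tray, the white paper core standing on its end into the red tray, and the black star knob into the blue tray. Each must end up flat on the floor of its tray, the same way up as it stands now. Leave the sauce bottle standing nearby and the loose black hex key beside the bits where they are.

Things in the scene. Friction and masses are not known exactly. Their poses are not given: they have to be found in the camera images.
- cap_a_centre (a point): one yellow ribbed screw cap for a bottle, 29 mm across, 17 mm high, closed side up, loose, about 12 g; point at its centre, 8.5 mm above its underside, z up along its axis; rigid and round, may be gripped from any side
- cap_b_centre (a point): the other yellow ribbed screw cap for a bottle, 29 mm across, 17 mm high, closed side up, loose, about 12 g; point at its centre, 8.5 mm above its underside, z up along its axis; rigid and round, may be gripped from any side
- core_centre (a point): empty paper core of a label roll: a white tube, brown inside, 44 mm across outside, 48 mm high, standing on end, loose, about 20 g; point at its centre, 24 mm above its underside, z up along its axis; rigid, grip across the outside
- knob_centre (a point): black six-lobed clamp knob with a brass spot on top, 36 mm across, 24 mm high, lying flat, loose, about 40 g; point at its centre, 12 mm above its underside, z up along its axis; rigid, may be gripped from any side as a 36 mm cylinder
- tray_yellow: yellow plastic tray for caps, open-topped, flat-bottomed, 74 mm (its x) by 112 mm (its y) outside, 12 mm high over all, walls 3 mm, floor 3 mm thick (inside 68 x 106 mm, 9 mm deep); fixed to the table. Origin: centre of its underside, on the table; z up, y along its length
- tray_red: red plastic tray for spent cores, open-topped, flat-bottomed, 74 mm (its x) by 112 mm (its y) outside, 12 mm high over all, walls 3 mm, floor 3 mm thick (inside 68 x 106 mm, 9 mm deep); fixed to the table. Origin: centre of its underside, on the table; z up, y along its length
- tray_blue: blue plastic tray for machine parts, open-topped, flat-bottomed, 74 mm (its x) by 112 mm (its y) outside, 12 mm high over all, walls 3 mm, floor 3 mm thick (inside 68 x 106 mm, 9 mm deep); fixed to the table. Origin: centre of its underside, on the table; z up, y along its length
- sauce_bottle: bystander: standing sauce bottle with yellow cap, 54 mm across, 166 mm high, loose; origin at the centre of its underside. Not to be moved or tipped
- hexkey: bystander: black L-shaped hex key lying flat on the bare table (not those on the tool mat), 32 x 92 x 5 mm, loose; origin at the centre of its underside. Not to be moved
Things that resemble listed ones, but are neither listed nor needed, are in the scene too. Leave any purple look-alike of the part that bears cap_b_centre alone.

How it is judged:
At the end, for the whole second after the job is handed in: Both caps on the floor of the yellow tray, the core on that of the red tray, the knob on that of the blue tray: each wholly inside the walls, height within 5 mm of resting on the tray floor, within 0.2 rad of upright, slower than 0.02 m/s (x of cap_a_centre in the frame of tray_yellow between -0.024 and 0.024 m and y of cap_a_centre in the frame of tray_yellow between -0.043 and 0.043 m and z of cap_a_centre in the frame of tray_yellow between 0.0065 and 0.0165 m and angle between each of cap_a_centre, cap_b_centre, core_centre, knob_centre's own z axis and vertical below 0.2 rad and linear speed of each of cap_a, cap_b, core, knob below 0.02 m/s and x of cap_b_centre in the frame of tray_yellow between -0.024 and 0.024 m and y of cap_b_centre in the frame of tray_yellow between -0.043 and 0.043 m and z of cap_b_centre in the frame of tray_yellow between 0.0065 and 0.0165 m and x of core_centre in the frame of tray_red between -0.018 and 0.018 m and y of core_centre in the frame of tray_red between -0.037 and 0.037 m and z of core_centre in the frame of tray_red between 0.022 and 0.032 m and x of knob_centre in the frame of tray_blue between -0.021 and 0.021 m and y of knob_centre in the frame of tray_blue between -0.04 and 0.04 m and z of knob_centre in the frame of tray_blue between 0.01 and 0.02 m); the robot touches nothing.
It fails at once if the sauce bottle is pushed more than 30 mm or tipped (distance of sauce_bottle from where it was at the start of the episode above 0.03 m or angle between sauce_bottle's own z axis and vertical above 0.3 rad).
It fails at once if the hex key is moved more than 30 mm (distance of hexkey from where it was at the start of the episode above 0.03 m).
It also fails if it takes over 106 s, if anything falls off the work surface, if the arm or the gripper's body presses on something with over 40 N, if the wrist force passes 120 N, or if a joint passes its speed limit or range.

## Working session

There is one attempt and no reset: what is moved stays moved. The work goes in short steps, Python scripts to look and compute and a tool call to move; the robot and the scene stay as the last step left them, time stands still between calls to the robot, and variables do not carry over. Pictures are saved under pics/ and viewed, at most 14 in all, crops included, and the job is handed in when it is done.

Besides the shell and the picture viewer there is one more tool, called after "Call:" as name(argument=value, ...) on one line, values as JSON. jog_arm: Moves the arm, as the interface text tells. Its arguments: {"type":"object","properties":{"turn":{"type":"array","items":{"type":"array","items":{"type":"number"}}},"delta_pos":{"type":"array","items":{"type":"array","items":{"type":"number"}}},"gripper":{"type":"array","items":{"type":"number"}},"grip_force":{"type":"number"}},"required":["turn","delta_pos","gripper"]}

```bash
mkdir -p pics; python3 - <<'E'
from workcell import read_state, vision
import cv2
s=read_state();print(s)
for n in("scene","top","wrist"):
    im=vision.read_camera(n);cv2.imwrite(f"pics/{n}0.png",im[:,:,::-1]);c=vision.calibration(n);print(n,c)
E
```

```text
{'time': 0.0, 'q': array([ 1.10012577e+00,  2.64728768e-01,  1.60536848e+00, -2.97376609e-06,
        1.27370107e+00, -3.69099700e-02]), 'joint_vel': array([-0.00045669,  0.00117327, -0.00042751,  0.00134956,  0.00093795,
       -0.00077276]), 'joint_torque': array([ 3.40249908e-04, -5.15117669e+01, -3.67307532e+01,  7.06334072e-05,
        1.28546098e-02, -1.17147188e-06]), 'tool_pos': array([0.28337146, 0.61183611, 0.22998144]), 'tcp_rot': array([-0.67590033, -3.06745659,  0.00335419]), 'wrist_force': array([ 0.6055299 ,  0.25714087, -0.2945537 ]), 'torque': array([-0.01115164, -0.00677642,  0.03397562]), 'grip_force': 0.0, 'width': 1.002807588735761}
scene {'vfov': 52.76456178755243, 'cx': 281.02098851845767, 'cy': 206.063563496797, 'dist': array([0.03967561, 0.        , 0.        , 0.        , 0.        ]), 'R': array([[ 0.7210267 , -0.69283443,  0.01004774],
       [-0.42653801, -0.4552288 , -0.78155746],
       [ 0.54606394,  0.55923806, -0.62375234]]), 't': array([-0.13884363,  0.43404298,  0.39527695])}
top {'vfov': 45.09748555719348, 'cx': 273.241290445955, 'cy': 210.8926183879295, 'dist': array([0.0551053, 0.       , 0.       , 0.       , 0.       ]), 'R': array([[-5.30313812e-03, -9.99985776e-01, -5.69159680e-04],
       [-9.84029086e-01,  5.31978740e-03, -1.77928238e-01],
       [ 1.77928735e-01, -3.83508342e-04, -9.84043301e-01]]), 't': array([0.36749212, 0.55818552, 0.99530816])}
wrist {'vfov': 64.53585394319812, 'cx': 274.56433011286515, 'cy': 215.29678975404727, 'dist': array([-0.03670519,  0.        ,  0.        ,  0.        ,  0.        ]), 'mount': array([[ 4.69482053e-05, -9.58178520e-01, -2.86171140e-01,
         7.20022109e-02],
       [ 9.99999996e-01,  2.32539612e-05,  8.61958301e-05,
         7.54743854e-04],
       [-7.59363803e-05, -2.86171143e-01,  9.58178517e-01,
        -1.42539484e-01],
       [ 0.00000000e+00,  0.00000000e+00,  0.00000000e+00,
         1.00000000e+00]])}
```

View pics/scene0.png

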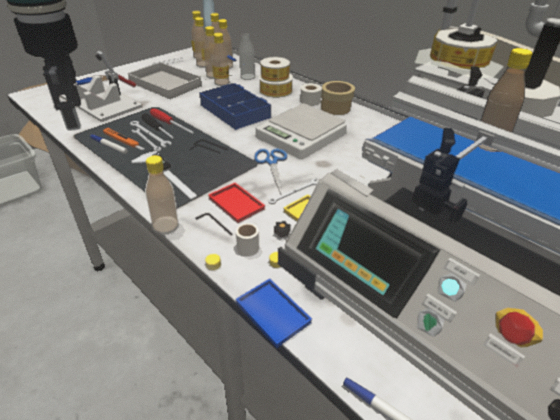

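View pics/top0.png

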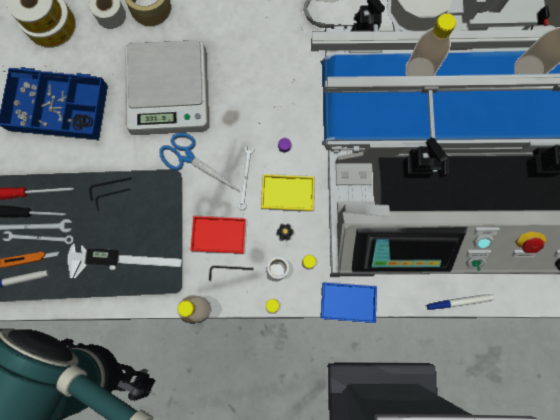

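View pics/wrist0.png

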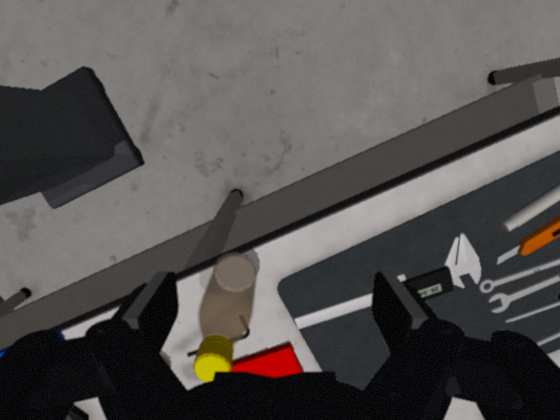

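Top view: yellow caps at (309,262) and (272,306), white core (277,268), knob (285,232), trays yellow (288,193), red (218,235), blue (349,302), hex key (230,270), bottle (190,310). The look-alikes are the purple cap at (285,145) and the yellow cap on the bottle at (186,309). The two loose yellow ones fit the description. The white rolls at top left are not on the bare table beside the bits.

```bash
cat > h.py <<'E'
import numpy as np, cv2
from scipy.spatial.transform import Rotation as Ro
from workcell import read_state, vision
def K(c):
    f=210/np.tan(np.radians(c['vfov']/2)); return np.array([[f,0,c['cx']],[0,f,c['cy']],[0,0,1]])
def cam(n,s=None):
    c=dict(vision.calibration(n))
    if n=='wrist':
        R=Ro.from_rotvec(s['tcp_rot']).as_matrix();M=np.array(c['mount'])
        Rw=R@M[:3,:3];t=R@M[:3,3]+s['tool_pos'];c['R']=Rw.T;c['t']=-Rw.T@t
    return c
def ray(c,p):
    u=cv2.undistortPoints(np.array([[p]],float),K(c),c['dist'])[0,0]
    return -c['R'].T@c['t'], c['R'].T@np.array([u[0],u[1],1])
def atz(c,p,z):
    o,d=ray(c,p);return o+d*(z-o[2])/d[2]
def tri(*cp):
    A=np.zeros((3,3));b=np.zeros(3);L=[]
    for c,p in cp:
        o,d=ray(c,p);d/=np.linalg.norm(d);P=np.eye(3)-np.outer(d,d);A+=P;b+=P@o;L.append((P,o))
    X=np.linalg.solve(A,b);return X,[np.linalg.norm(P@(X-o)) for P,o in L]
def proj(c,X): return cv2.projectPoints(np.array([X],float),cv2.Rodrigues(c['R'])[0],c['t'],K(c),c['dist'])[0][0,0]
def blobs(im,lo,hi,amin=20):
    m=cv2.inRange(cv2.cvtColor(im,cv2.COLOR_RGB2HSV),lo,hi)
    n,l,st,ce=cv2.connectedComponentsWithStats(m)
    return [(ce[i].round(1),st[i],cv2.minAreaRect(np.argwhere(l==i)[:,::-1].astype(np.float32))) for i in range(1,n) if st[i][4]>=amin]
E
python3 - <<'E'
from h import *
np.set_printoptions(precision=4,suppress=True)
T=cam('top');S=cam('scene')
t=cv2.imread('pics/top0.png')[:,:,::-1].copy();s=cv2.imread('pics/scene0.png')[:,:,::-1].copy()
for nm,lo,hi in(('Y',(22,150,90),(34,255,255)),('R',(0,200,120),(4,255,255)),('B',(108,150,60),(125,255,255))):
    for q,im in(('top',t),('scene',s)):
        for c,st,r in blobs(im,lo,hi,40): print(nm,q,c,st,np.round(r[0],1),np.round(r[1],1),round(r[2],1), atz(cam(q),r[0],.012)[:2])
a=cv2.resize(t[160:330,180:400],None,fx=3.4,fy=3.4,interpolation=2);cv2.imwrite('pics/tc.png',a[:,:,::-1])
a=cv2.resize(s[170:350,170:350],None,fx=3.3,fy=3.3,interpolation=2);cv2.imwrite('pics/sc.png',a[:,:,::-1])
E
```

```text
Y top [445.9  22.1] [436  13  20  19 269] [446.2  21.9] [18. 18.] 38.7 [ 1.0001 -0.0296]
Y top [287.3 192.4] [ 261  175   53   36 1717] [287.3 192.4] [51.1 33.6] 3.0 [0.6075 0.334 ]
Y top [529.6 236.8] [517 232  29  13 168] [530.6 237.3] [10.9 28.2] 82.9 [ 0.5079 -0.1741]
Y top [308.7 261.3] [303 255  13  13 130] [309. 261.] [12. 12.] 90.0 [0.4595 0.2898]
Y top [272.  305.4] [266 299  13  13 132] [272. 305.] [12. 12.] 90.0 [0.3691 0.3681]
Y top [185.8 308.3] [178 300  17  17 218] [185.8 308.3] [15.6 16.3] 45.0 [0.3638 0.5462]
Y scene [197.7  18.1] [193  11  10  15 101] [198.  18.] [15.8  7.6] 71.6 [1.2817 1.7063]
Y scene [218.9  20.4] [211  13  16  16 107] [218.8  20.2] [18.5  8.7] 41.2 [1.3345 1.6134]
Y scene [214.2  34.4] [206  27  17  16 134] [213.8  34.2] [21.1 10. ] 33.7 [1.189  1.4584]
Y scene [454.9  54.3] [441  45  32  18 266] [456.1  54.4] [30. 15.] 8.7 [1.7329 0.6135]
Y scene [483.8  55.3] [476  48  17  15 161] [484.5  55.1] [12.5 17.9] 15.9 [1.8038 0.5337]
Y scene [519.5  57.9] [508  48  24  21 379] [519.7  58.1] [20.4 20.6] 14.0 [1.8674 0.426 ]
Y scene [154.1 163.4] [146 
[... 544 characters left out ...]
6  12  25 112] [536.1 327.6] [24.6  9.3] 82.2 [ 0.6545 -0.1057]
R top [ 11.  191.8] [  0 188  24   9 169] [ 11.5 191.6] [ 7.5 23.7] 84.3 [0.6118 0.9214]
R top [210.2 233. ] [192 217  53  36 694] [217.9 234.4] [50.9 33.3] 3.0 [0.517  0.4824]
R top [534.9 242.2] [527 239  16   7  91] [534.5 242. ] [ 6. 15.] 90.0 [ 0.498  -0.1811]
B top [ 54.7 101.5] [   0   68  102   67 2954] [ 50.7 100.6] [96.3 59.2] 6.0 [0.8166 0.8535]
B top [348.6 302.2] [ 321  283   56   40 1919] [348.7 302.3] [55.2 35.8] 4.2 [0.3739 0.2093]
B top [439.1 304.8] [428 301  22   8 118] [438.5 304.8] [ 5.8 21.7] 80.5 [0.3687 0.0254]
B scene [274.8 313.5] [ 237  284   74   61 2068] [273.1 309.9] [64.3 44.3] 48.4 [0.3716 0.2055]
```

View pics/tc.png

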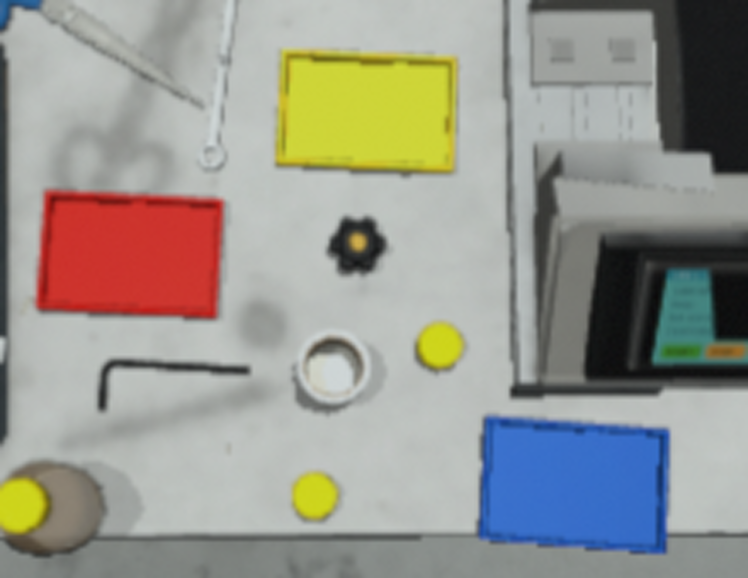

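View pics/sc.png

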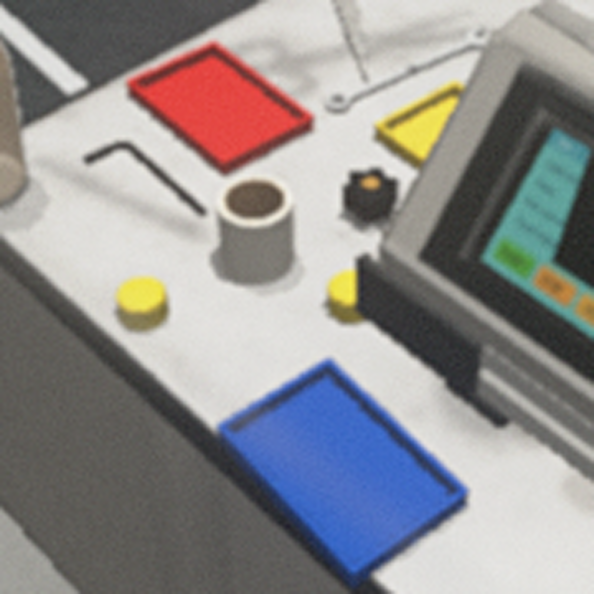

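Crops confirm: the caps, core (top-crop 333,367) and knob (358,242) stand clear of each other. The labeller's dark front corner is at top-crop (513,388).

```bash
python3 - <<'E'
from h import *
np.set_printoptions(precision=4,suppress=True)
T=cam('top');S=cam('scene')
tc=lambda u,v:((u+.5)/3.4-.5+180,(v+.5)/3.4-.5+160)
sc=lambda u,v:((u+.5)/3.3-.5+170,(v+.5)/3.3-.5+170)
for n,a,b in(('capA top',(271.9,305.1),sc(141,292)),('core rim',tc(333,367),sc(256,202)),('knob',tc(358,242),sc(371,183)),('labeller corner',tc(513,388),sc(362,260)),
 ('capB top',(308.7,261.1),sc(352,287)),('panel ll',tc(548,378),sc(388,247)),('panel ul',tc(555,180),sc(540,5)),
 ('red corner bl',tc(38,309),sc(129,88)),('red br',tc(215,317),sc(224,168)),('red tr',tc(223,200),sc(312,123)),('yel bl',tc(276,164),sc(376,130)),
 ('blue tl',tc(485,417),sc(329,361)),('blue tr',tc(668,429),sc(466,493)),('blue bl',tc(479,537),sc(220,427)),('blue br',tc(665,551),sc(356,584)),
 ('hex tip',tc(248,370),sc(203,212)),('hex corner',tc(107,364),sc(122,146))): 
    X,e=tri((T,a),(S,b));print(n,X,np.round(e,4))
for n,P in(('Y',[(282,50),(457,57),(453,172),(276,164)]),('R',[(46,190),(223,200),(215,317),(38,309)]),('B',[(485,417),(668,429),(665,551),(479,537)])):
    W=np.array([atz(T,tc(*p),.012) for p in P]);d=W[0]-W[1]+W[3]-W[2];print(n,W.mean(0),'yaw of y-axis',np.degrees(np.arctan2(-d[0],d[1])),np.linalg.norm(d)/2,np.linalg.norm(W[0]-W[3]))
s=read_state();R=Ro.from_rotvec(s['tcp_rot']).as_matrix();print(R,s['tool_pos'])
E
```

```text
capA top [0.3687 0.3684 0.015 ] [0.0003 0.0003]
core rim [0.4441 0.3561 0.0449] [0.0004 0.0004]
knob [0.5222 0.3401 0.023 ] [0.0001 0.0001]
labeller corner [0.4294 0.2527 0.0816] [0.0007 0.0007]
capB top [0.4592 0.2905 0.0133] [0. 0.]
panel ll [0.4328 0.2357 0.1006] [0.0007 0.0007]
panel ul [0.5327 0.2387 0.1981] [0.004 0.004]
red corner bl [0.484  0.5398 0.0049] [0.0004 0.0004]
red br [0.478  0.4295 0.0052] [0. 0.]
red tr [0.5514 0.4255 0.0044] [0.001 0.001]
yel bl [0.5754 0.391  0.0052] [0.0004 0.0004]
blue tl [0.4153 0.2624 0.0075] [0.0001 0.0001]
blue tr [0.4069 0.1511 0.0082] [0.0009 0.0009]
blue bl [0.3433 0.2678 0.008 ] [0.0002 0.0002]
blue br [0.3342 0.1548 0.0026] [0.0004 0.0004]
hex tip [0.4448 0.4091 0.0016] [0.0004 0.0004]
hex corner [ 0.4486  0.4977 -0.0009] [0.0011 0.0011]
Y [0.608  0.3333 0.012 ] yaw of y-axis -2.8127710586190355 0.11175103119607324 0.07415045015303474
R [0.5173 0.482  0.012 ] yaw of y-axis -3.277763155229536 0.11070323419710958 0.0749811112529513
B [0.3751 0.2097 0.012 ] yaw of y-axis -4.107518442845275 0.11205675020154864 0.07200177901531539
[[-0.9074  0.4203 -0.0008]
 [ 0.4203  0.9074 -0.0016]
 [ 0.0001 -0.0018 -1.    ]] [0.2835 0.612  0.2302]
```

Call:
jog_arm(turn=[[0, 0, 0.1136], [0, 0, 0.1136], [0, 0, 0.1136], [0, 0, 0.1136], [0, 0, 0.1136], [0, 0, 0.1136], [0, 0, 0.1136], [0, 0, 0.1136], [0, 0, 0.1136], [0, 0, 0.1136]], delta_pos=[[0, 0, -0.004], [0, 0, -0.004], [0, 0, -0.004], [0, 0, -0.004], [0, 0, -0.004], [0, 0, 0], [0, 0, 0], [0, 0, 0], [0, 0, 0], [0, 0, 0]], gripper=[0.07, 0.07, 0.07, 0.07, 0.07, 0.07, 0.07, 0.07, 0.07, 0.07], grip_force=25)

```text
time: 0.98
tool_pos: [0.2836, 0.6122, 0.2507]
tcp_rot: [2.226, 2.216, -0.001]
wrist_force: [0.1, -0.4, 0.9]
width: 0.82
grip_force: 0.0
```

Call:
jog_arm(turn=[[0, 0, 0], [0, 0, 0], [0, 0, 0], [0, 0, 0], [0, 0, 0], [0, 0, 0], [0, 0, 0], [0, 0, 0], [0, 0, 0], [0, 0, 0], [0, 0, 0], [0, 0, 0]], delta_pos=[[-0.0272, 0.0166, 0], [-0.0272, 0.0166, 0], [-0.0272, 0.0166, 0], [-0.0272, 0.0166, 0], [-0.0272, 0.0166, 0], [-0.0272, 0.0166, 0], [-0.0272, 0.0166, 0], [-0.0272, 0.0166, 0], [-0.0272, 0.0166, 0], [-0.0272, 0.0166, 0], [0, 0, 0], [0, 0, 0]], gripper=[0.07, 0.07, 0.07, 0.07, 0.07, 0.07, 0.07, 0.07, 0.07, 0.07, 0.07, 0.07])

```text
time: 1.98
tool_pos: [0.4506, 0.3393, 0.251]
tcp_rot: [-2.224, -2.219, 0.001]
wrist_force: [-0.1, 0.4, 0.4]
width: 0.819
grip_force: 0.0
```

```bash
python3 - <<'E'
from h import *
s=read_state();im=vision.read_camera('wrist');cv2.imwrite('pics/w1.png',im[:,:,::-1]);np.save('w1.npy',np.r_[s['tool_pos'],s['tcp_rot']])
print(s['time'],s['tool_pos'],Ro.from_rotvec(s['tcp_rot']).as_matrix().round(3),s['q'].round(2))
E
```

```text
1.9833 [0.45056295 0.33925117 0.25103666] [[ 0.002  1.    -0.001]
 [ 1.    -0.002 -0.   ]
 [-0.    -0.001 -1.   ]] [0.6  0.04 1.82 0.   1.28 0.6 ]
```

View pics/w1.png

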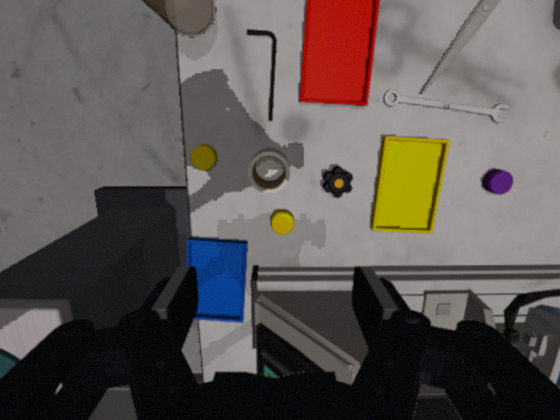

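Wrist view: cap A (203,157), core rim (269,170), knob brass spot (339,182), cap B (282,222), yellow tray corners about (386,136),(447,140),(432,232),(374,229), blue tray centre about (217,280).

```bash
python3 - <<'E'
from h import *
np.set_printoptions(precision=4,suppress=True)
T=cam('top');p=np.load('w1.npy');W=cam('wrist',{'tool_pos':p[:3],'tcp_rot':p[3:]})
im=cv2.imread('pics/w1.png')[:,:,::-1].copy()
for c,st,r in blobs(im,(22,150,50),(34,255,255),60): print(c,st,np.round(r[0],1))
for n,a,b,z in(('A',(271.9,305.1),(203,157),.017),('core',(277.6,267.6),(269,170),.048),('knob',(285,231),(339,182.5),.024),('B',(308.7,261.1),(282.3,221.5),.017)):
    X,e=tri((T,a),(W,b));print(n,X,np.round(e,4),'top@z',atz(T,a,z)[:2],'wrist@z',atz(W,b,z)[:2])
for n,P in(('Y',[(386,136),(447,140),(432,232),(374,229)]),('B',[(188,238),(247,240),(243,322),(186,318)])): print(n,np.mean([atz(W,q,.012) for q in P],0))
E
```

```text
[408.6 183.7] [ 371  136   79   97 6085] [409.5 184.8]
[203.3 156.9] [191 145  26  25 520] [203.5 157. ]
[282.  221.6] [271 210  23  24 454] [282.  221.5]
A [0.369  0.368  0.0084] [0.0004 0.0004] top@z [0.3689 0.3683] wrist@z [0.3711 0.3687]
core [0.4452 0.3559 0.0297] [0.0004 0.0004] top@z [0.4436 0.3563] wrist@z [0.4458 0.3586]
knob [0.5228 0.3404 0.0251] [0.0013 0.0013] top@z [0.5217 0.34  ] wrist@z [0.5243 0.3406]
B [0.4602 0.2901 0.0096] [0.0007 0.0007] top@z [0.4589 0.2908] wrist@z [0.4607 0.2923]
Y [0.6103 0.334  0.012 ]
B [0.3764 0.2109 0.012 ]
```

Call:
jog_arm(turn=[[0, 0, 0], [0, 0, 0], [0, 0, 0], [0, 0, 0], [0, 0, 0], [0, 0, 0], [0, 0, 0], [0, 0, 0], [0, 0, 0], [0, 0, 0], [0, 0, 0], [0, 0, 0], [0, 0, 0], [0, 0, 0], [0, 0, 0], [0, 0, 0]], delta_pos=[[0.009, -0.003, 0.03], [0.0087, -0.003, 0.03], [0, 0, 0.03], [0, 0, 0.03], [0, 0, 0.03], [0, 0, 0.025], [0, 0, 0.02], [0, 0, 0.016], [0, 0, 0.01], [0, 0, 0.008], [0, 0, 0], [0, 0, 0], [0, 0, 0], [0, 0, 0], [0, 0, 0], [0, 0, 0]], gripper=[0.07, 0.07, 0.07, 0.07, 0.07, 0.07, 0.07, 0.07, 0.07, 0.07, 0.07, 0.03, 0.03, 0.03, 0.03, 0.03], grip_force=25)

```text
time: 3.37
tool_pos: [0.445, 0.3591, 0.0237]
tcp_rot: [2.22, 2.222, 0.004]
wrist_force: [-0.0, 1.0, 4.2]
width: 0.5
grip_force: 25.7
```

Call:
jog_arm(turn=[[0, 0, 0], [0, 0, 0], [0, 0, 0], [0, 0, 0], [0, 0, 0], [0, 0, 0], [0, 0, 0], [0, 0, 0], [0, 0, 0], [0, 0, 0], [0, 0, 0], [0, 0, 0], [0, 0, 0], [0, 0, 0], [0, 0, 0], [0, 0, 0], [0, 0, 0]], delta_pos=[[0, 0, -0.01], [0, 0, -0.02], [0, 0, -0.025], [0, 0, -0.025], [0.015, 0.01, 0], [0.022, 0.0135, 0], [0.022, 0.0135, 0], [0.022, 0.0135, 0], [0.022, 0.0135, 0], [0.013, 0.009, 0.01], [0, 0, 0.02], [0, 0, 0.02], [0, 0, 0.012], [0, 0, 0.007], [0, 0, 0.004], [0, 0, 0], [0, 0, 0]], gripper=[0.03, 0.03, 0.03, 0.03, 0.03, 0.03, 0.03, 0.03, 0.03, 0.03, 0.03, 0.03, 0.03, 0.03, 0.03, 0.03, 0.03])

```text
time: 4.78
tool_pos: [0.5173, 0.4746, 0.0301]
tcp_rot: [2.22, 2.222, 0.002]
wrist_force: [0.4, -0.1, -0.1]
width: 0.499
grip_force: 25.5
```

Call:
jog_arm(turn=[[0, 0, 0], [0, 0, 0], [0, 0, 0], [0, 0, 0], [0, 0, 0], [0, 0, 0], [0, 0, 0], [0, 0, 0], [0, 0, 0], [0, 0, 0], [0, 0, 0], [0, 0, 0], [0, 0, 0], [0, 0, 0], [0, 0, 0], [0, 0, 0]], delta_pos=[[0, 0, 0.003], [0, 0, 0], [0, 0, 0], [0, 0, 0], [0, 0, 0], [0, 0, 0], [0, 0, -0.02], [0, 0, -0.03], [0, 0, -0.035], [-0.016, -0.022, 0], [-0.018, -0.025, 0], [-0.018, -0.025, 0], [-0.018, -0.025, 0], [-0.018, -0.025, 0], [-0.018, -0.025, 0], [0, 0, 0]], gripper=[0.03, 0.03, 0.065, 0.065, 0.065, 0.065, 0.065, 0.065, 0.065, 0.065, 0.05, 0.05, 0.05, 0.05, 0.05, 0.05])

```text
time: 6.12
tool_pos: [0.3642, 0.3638, 0.1094]
tcp_rot: [-2.219, -2.223, 0.012]
wrist_force: [-0.4, -0.7, -1.0]
width: 0.583
grip_force: 0.0
```

```bash
python3 - <<'E'
from h import *
np.set_printoptions(precision=4,suppress=True)
s=read_state();im=vision.read_camera('wrist');cv2.imwrite('pics/w2.png',im[:,:,::-1]);W=cam('wrist',s);print(s['tool_pos'])
for c,st,r in blobs(im,(22,150,40),(34,255,255),200): print(c,st,atz(W,r[0],.017))
E
```

```text
[0.3642 0.3638 0.1094]
[541.6 259.4] [ 510  180   50  135 4320] [0.5661 0.3414 0.017 ]
[281.2 210.3] [ 263  190   38   41 1197] [0.3698 0.3703 0.017 ]
[392.1 298. ] [373 282  37  37 841] [0.4591 0.2976 0.017 ]
```

View pics/w2.png

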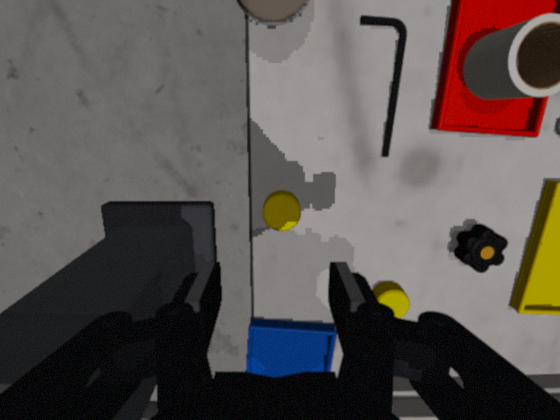

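Core stands upright in the red tray (crop about 520,60), and cap A is at (281,210) directly ahead of the fingers.

Call:
jog_arm(turn=[[0, 0, 0], [0, 0, 0], [0, 0, 0], [0, 0, 0], [0, 0, 0], [0, 0, 0], [0, 0, 0], [0, 0, 0], [0, 0, 0], [0, 0, 0], [0, 0, 0], [0, 0, 0], [0, 0, 0], [0, 0, 0]], delta_pos=[[0.0055, 0.0055, 0.015], [0, 0, 0.025], [0, 0, 0.025], [0, 0, 0.02], [0, 0, 0.01], [0, 0, 0.007], [0, 0, 0], [0, 0, 0], [0, 0, 0], [0, 0, 0], [0, 0, 0], [0, 0, 0], [0, 0, 0], [0, 0, 0]], gripper=[0.05, 0.05, 0.05, 0.05, 0.05, 0.05, 0.05, 0.05, 0.015, 0.015, 0.015, 0.015, 0.015, 0.015])

```text
time: 7.33
tool_pos: [0.3766, 0.3748, 0.0109]
tcp_rot: [2.22, 2.222, 0.005]
wrist_force: [-0.3, -0.0, 5.9]
width: 0.32
grip_force: 24.7
```

Call:
jog_arm(turn=[[0, 0, 0], [0, 0, 0], [0, 0, 0], [0, 0, 0], [0, 0, 0], [0, 0, 0], [0, 0, 0], [0, 0, 0], [0, 0, 0], [0, 0, 0], [0, 0, 0], [0, 0, 0]], delta_pos=[[0, 0, 0], [0, 0, 0], [0, 0, 0], [-0.005, 0, 0.002], [0, 0, 0], [0, 0, 0], [0, 0, 0], [0, 0, 0], [0, 0, 0], [0, 0, 0], [0, 0, 0], [0, 0, 0]], gripper=[0.045, 0.045, 0.045, 0.045, 0.045, 0.045, 0.015, 0.015, 0.015, 0.015, 0.015, 0.015])

```text
time: 8.33
tool_pos: [0.3755, 0.3688, 0.0073]
tcp_rot: [2.22, 2.223, 0.0]
wrist_force: [0.1, -0.7, 0.0]
width: 0.312
grip_force: 24.6
```

Call:
jog_arm(turn=[[0, 0, 0], [0, 0, 0], [0, 0, 0], [0, 0, 0], [0, 0, 0], [0, 0, 0], [0, 0, 0], [0, 0, 0], [0, 0, 0], [0, 0, 0], [0, 0, 0], [0, 0, 0], [0, 0, 0], [0, 0, 0], [0, 0, 0], [0, 0, 0], [0, 0, 0]], delta_pos=[[0, 0, -0.01], [0, 0, -0.025], [0, 0, -0.025], [0, 0.015, 0], [0, 0.025, 0], [0, 0.03, 0], [0, 0.03, 0], [-0.004, 0.03, 0], [-0.004, 0.03, 0], [-0.003, 0.03, 0], [0, 0.025, 0], [0, 0.0185, 0], [0, 0, 0.02], [0, 0, 0.02], [0, 0, 0.008], [0, 0, 0], [0, 0, 0]], gripper=[0.015, 0.015, 0.015, 0.015, 0.015, 0.015, 0.015, 0.015, 0.015, 0.015, 0.015, 0.015, 0.015, 0.015, 0.015, 0.015, 0.015])

```text
time: 9.75
tool_pos: [0.6083, 0.3576, 0.0186]
tcp_rot: [-2.22, -2.222, 0.003]
wrist_force: [-0.4, -1.2, 1.3]
width: 0.322
grip_force: 24.7
```

Call:
jog_arm(turn=[[0, 0, 0], [0, 0, 0], [0, 0, 0], [0, 0, 0], [0, 0, 0], [0, 0, 0], [0, 0, 0], [0, 0, 0], [0, 0, 0], [0, 0, 0], [0, 0, 0], [0, 0, 0], [0, 0, 0], [0, 0, 0], [0, 0, 0], [0, 0, 0], [0, 0, 0]], delta_pos=[[0, 0, 0.0062], [0, 0, 0], [0, 0, 0], [0, 0, 0], [0, 0, 0], [0, 0, 0], [0, 0, -0.015], [0, 0, -0.03], [0, 0, -0.035], [0, 0, -0.02], [-0.013, -0.0298, 0], [-0.013, -0.0298, 0], [-0.013, -0.0298, 0], [-0.013, -0.0298, 0], [-0.013, -0.0298, 0], [0, 0, 0], [0, 0, 0]], gripper=[0.015, 0.015, 0.04, 0.04, 0.04, 0.04, 0.04, 0.04, 0.04, 0.05, 0.05, 0.05, 0.05, 0.05, 0.05, 0.05, 0.05])

```text
time: 11.17
tool_pos: [0.4585, 0.2922, 0.1139]
tcp_rot: [2.22, 2.223, 0.0]
wrist_force: [0.5, -0.2, 0.0]
width: 0.587
grip_force: 0.0
```

Call:
jog_arm(turn=[[0, -0.0873, 0], [0, -0.0873, 0], [0, -0.0873, 0], [0, 0, 0], [0, 0, 0]], delta_pos=[[0, 0, 0], [0, 0, 0], [0, 0, 0], [0, 0, 0], [0, 0, 0]], gripper=[0.05, 0.05, 0.05, 0.05, 0.05])

```text
time: 11.58
tool_pos: [0.4612, 0.2949, 0.1134]
tcp_rot: [2.079, 2.086, -0.27]
wrist_force: [-1.2, -0.8, 0.7]
width: 0.587
grip_force: 0.0
```

```bash
python3 - <<'E'
from h import *
np.set_printoptions(precision=4,suppress=True)
s=read_state();im=vision.read_camera('wrist');cv2.imwrite('pics/w3.png',im[:,:,::-1]);W=cam('wrist',s);print(s['tool_pos'])
R=Ro.from_rotvec(s['tcp_rot']).as_matrix();print(R)
for c,st,r in blobs(im,(22,150,40),(34,255,255),200):
  X=atz(W,r[0],.017);print(c,st,X, 'tool delta to z=.009 point',R.T@(np.array([X[0],X[1],.009])-s['tool_pos']))
E
```

```text
[0.4612 0.2949 0.1134]
[[-0.0028  1.      0.0016]
 [ 0.9665  0.0031 -0.2566]
 [-0.2566  0.0008 -0.9665]]
[487.7 121.7] [  412    38   148   169 17937] [0.6056 0.3406 0.017 ] tool delta to z=.009 point [0.0706 0.1444 0.0894]
[272.  186.9] [ 254  166   38   42 1298] [0.4609 0.2946 0.017 ] tool delta to z=.009 point [ 0.0265 -0.0004  0.101 ]
```

View pics/w3.png

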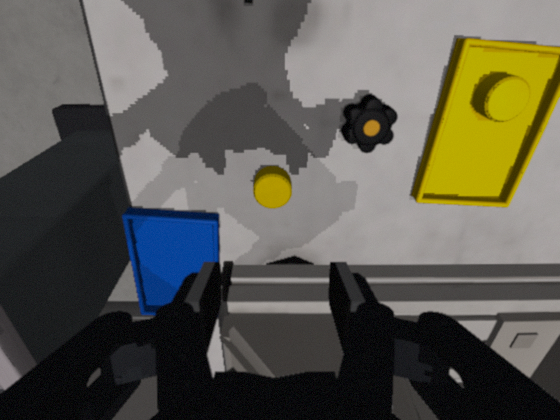

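Cap A is flat in the yellow tray at (500,100). Cap B is at (272,187).

Call:
jog_arm(turn=[[0, 0, 0], [0, 0, 0], [0, 0, 0], [0, 0, 0], [0, 0, 0], [0, 0, 0], [0, 0, 0], [0, 0, 0], [0, 0, 0]], delta_pos=[[0.0125, 0, 0], [0.0125, 0, 0.015], [0, 0, 0.025], [0, 0, 0.02], [0, 0, 0.02], [0, 0, 0.012], [0, 0, 0.007], [0, 0, 0], [0, 0, 0]], gripper=[0.05, 0.05, 0.05, 0.05, 0.05, 0.05, 0.05, 0.05, 0.05])

```text
time: 12.38
tool_pos: [0.4605, 0.2915, 0.0114]
tcp_rot: [2.082, 2.082, -0.273]
wrist_force: [0.5, 0.4, -0.2]
width: 0.585
grip_force: 0.0
```

Call:
jog_arm(turn=[[0, 0, 0], [0, 0, 0], [0, 0, 0], [0, 0, 0], [0, 0, 0], [0, 0, 0], [0, 0, 0]], delta_pos=[[0, 0, 0.0015], [0, 0, 0], [0, 0, 0], [0, 0, 0], [0, 0, 0], [0, 0, 0], [0, 0, 0]], gripper=[0.05, 0.015, 0.015, 0.015, 0.015, 0.015, 0.015])

```text
time: 12.97
tool_pos: [0.4608, 0.2918, 0.0107]
tcp_rot: [2.081, 2.083, -0.271]
wrist_force: [-0.6, 0.3, 6.8]
width: 0.319
grip_force: 24.7
```

Call:
jog_arm(turn=[[0, 0, 0], [0, 0, 0], [0, 0, 0], [0, 0, 0], [0, 0.0873, 0], [0, 0.0873, 0], [0, 0.0873, 0], [0, 0, 0], [0, 0, 0]], delta_pos=[[0, 0, -0.01], [0, 0, -0.025], [0, 0, -0.025], [0, 0, -0.02], [0, 0, 0], [0, 0, 0], [0, 0, 0], [0, 0, 0], [0, 0, 0]], gripper=[0.015, 0.015, 0.015, 0.015, 0.015, 0.015, 0.015, 0.015, 0.015])

```text
time: 13.72
tool_pos: [0.4598, 0.3105, 0.0872]
tcp_rot: [2.222, 2.219, -0.002]
wrist_force: [0.3, -0.1, -0.0]
width: 0.314
grip_force: 24.7
```

Call:
jog_arm(turn=[[0, 0, 0], [0, 0, 0], [0, 0, 0], [0, 0, 0], [0, 0, 0], [0, 0, 0], [0, 0, 0], [0, 0, 0], [0, 0, 0], [0, 0, 0], [0, 0, 0], [0, 0, 0], [0, 0, 0]], delta_pos=[[0.0025, 0.0245, 0], [0.003, 0.025, 0], [0, 0.025, 0], [0, 0.025, 0], [0, 0.025, 0], [0, 0.0245, 0], [0, 0, 0], [0, 0, 0.025], [0, 0, 0.025], [0, 0, 0.016], [0, 0, 0.005], [0, 0, 0], [0, 0, 0]], gripper=[0.015, 0.015, 0.015, 0.015, 0.015, 0.015, 0.015, 0.015, 0.015, 0.015, 0.015, 0.015, 0.015])

```text
time: 14.8
tool_pos: [0.6081, 0.3181, 0.0154]
tcp_rot: [2.219, 2.224, -0.003]
wrist_force: [0.2, -0.7, -0.2]
width: 0.315
grip_force: 29.2
```

Call:
jog_arm(turn=[[0, 0, 0], [0, 0, 0], [0, 0, 0], [0, 0, 0], [0, 0, 0], [0, 0, 0], [0, 0, 0], [0, 0, 0], [0, 0, 0], [0, 0, 0], [0, 0, 0], [0, 0, 0], [0, 0, 0], [0, 0, 0], [0, 0, 0]], delta_pos=[[0, 0, 0.0015], [0, 0, 0], [0, 0, 0], [0, 0, 0], [0, 0, 0], [0, 0, 0], [0, 0, -0.015], [0, 0, -0.03], [0, 0, -0.035], [0.0055, -0.021, 0], [0.0055, -0.021, 0], [0.0055, -0.021, 0], [0.0055, -0.022, 0], [0, 0, 0], [0, 0, 0]], gripper=[0.015, 0.015, 0.04, 0.04, 0.04, 0.04, 0.04, 0.04, 0.04, 0.05, 0.05, 0.05, 0.05, 0.05, 0.05])

```text
time: 16.05
tool_pos: [0.5234, 0.3395, 0.0954]
tcp_rot: [2.219, 2.224, 0.001]
wrist_force: [-0.5, -0.4, 0.5]
width: 0.584
grip_force: 0.0
```

```bash
python3 - <<'E'
from h import *
np.set_printoptions(precision=4,suppress=True)
s=read_state();im=vision.read_camera('wrist');cv2.imwrite('pics/w4.png',im[:,:,::-1]);W=cam('wrist',s);print(s['tool_pos'])
for c,st,r in blobs(im,(10,100,60),(21,255,255),40): print(c,st,atz(W,r[0],.024))
E
```

```text
[0.5234 0.3395 0.0954]
[273.2 227.7] [267 222  14  13 142] [0.5238 0.3398 0.024 ]
```

View pics/w4.png

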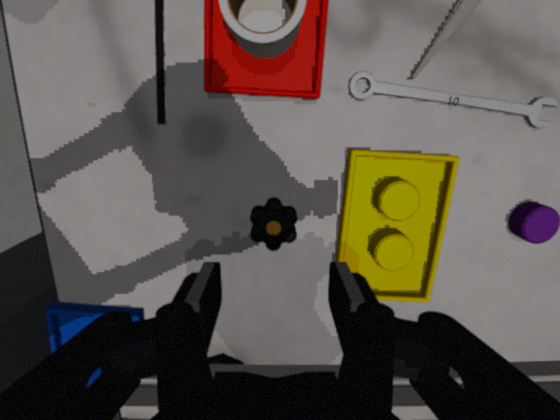

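Both caps lie flat side by side in the yellow tray at (398,200) and (393,250). The knob at (273,225) is right under the tool.

Call:
jog_arm(turn=[[0, 0, 0], [0, 0, 0], [0, 0, 0], [0, 0, 0], [0, 0, 0], [0, 0, 0], [0, 0, 0], [0, 0, 0], [0, 0, 0], [0, 0, 0], [0, 0, 0], [0, 0, 0], [0, 0, 0]], delta_pos=[[0, 0, 0.02], [0, 0, 0.025], [0, 0, 0.02], [0, 0, 0.013], [0, 0, 0.0075], [0, 0, 0], [0, 0, 0], [0, 0, 0], [0, 0, 0], [0, 0, 0], [0, 0, 0], [0, 0, 0], [0, 0, 0]], gripper=[0.05, 0.05, 0.05, 0.05, 0.05, 0.05, 0.05, 0.02, 0.02, 0.02, 0.02, 0.02, 0.02])

```text
time: 17.18
tool_pos: [0.5253, 0.34, 0.0104]
tcp_rot: [2.22, 2.222, 0.005]
wrist_force: [0.3, -0.9, 5.5]
width: 0.406
grip_force: 25.5
```

Call:
jog_arm(turn=[[0, 0, 0], [0, 0, 0], [0, 0, 0], [0, 0, 0], [0, 0, 0], [0, 0, 0], [0, 0, 0], [0, 0, 0], [0, 0, 0], [0, 0, 0], [0, 0, 0], [0, 0, 0], [0, 0, 0], [0, 0, 0], [0, 0, 0], [0, 0, 0]], delta_pos=[[0, 0, -0.01], [0, 0, -0.025], [0, 0, -0.025], [0, 0, -0.02], [0, -0.02, 0], [0, -0.027, 0], [0, -0.027, 0], [0, -0.027, 0], [0, -0.027, 0], [0, -0.026, 0], [-0.02, 0, 0], [-0.03, 0, 0], [-0.03, 0, 0], [-0.027, 0, 0], [0, 0, 0], [0, 0, 0]], gripper=[0.02, 0.02, 0.02, 0.02, 0.02, 0.02, 0.02, 0.02, 0.02, 0.02, 0.02, 0.02, 0.02, 0.02, 0.02, 0.02])

```text
time: 18.52
tool_pos: [0.3695, 0.231, 0.0888]
tcp_rot: [-2.223, -2.22, 0.001]
wrist_force: [0.3, 0.4, 0.8]
width: 0.41
grip_force: 25.2
```

Call:
jog_arm(turn=[[0, 0, 0], [0, 0, 0], [0, 0, 0], [0, 0, 0], [0, 0, 0], [0, 0, 0], [0, 0, 0]], delta_pos=[[0, 0, 0.02], [0, 0, 0.025], [0, 0, 0.016], [0, 0, 0.008], [0, 0, 0.004], [0, 0, 0], [0, 0, 0]], gripper=[0.02, 0.02, 0.02, 0.02, 0.02, 0.02, 0.02])

```text
time: 19.1
tool_pos: [0.3707, 0.2328, 0.0164]
tcp_rot: [2.22, 2.223, 0.001]
wrist_force: [-0.4, 0.1, -0.8]
width: 0.406
grip_force: 25.2
```

Release after a further 1.8 mm, lift and back away to a view.

Call:
jog_arm(turn=[[0, 0, 0], [0, 0, 0], [0, 0, 0], [0, 0, 0], [0, 0, 0], [0, 0, 0], [0, 0, 0], [0, 0, 0], [0, 0, 0], [0, 0, 0], [0, 0, 0], [0, 0, 0], [0, 0, 0], [0, 0, 0], [0, 0, 0], [0, 0, 0], [0, 0, 0]], delta_pos=[[0, 0, 0.0018], [0, 0, 0], [0, 0, 0], [0, 0, 0], [0, 0, 0], [0, 0, 0], [0, 0, -0.015], [0, 0, -0.03], [0, 0, -0.035], [0, 0, -0.035], [0, 0, -0.035], [0, 0, -0.035], [0.025, 0, -0.035], [0.025, 0, 0], [0.025, 0, 0], [0, 0, 0], [0, 0, 0]], gripper=[0.02, 0.02, 0.046, 0.046, 0.046, 0.046, 0.046, 0.046, 0.046, 0.05, 0.05, 0.05, 0.05, 0.05, 0.05, 0.05, 0.05])

```text
time: 20.52
tool_pos: [0.3698, 0.3069, 0.2329]
tcp_rot: [2.218, 2.225, -0.001]
wrist_force: [-0.6, 0.4, -0.3]
width: 0.589
grip_force: 0.0
```

```bash
python3 - <<'E'
from h import *
s=read_state();print(s['tool_pos'],s['time'])
a=vision.read_camera('wrist');b=vision.read_camera('scene')
im=np.hstack([cv2.resize(a,(400,300)),cv2.resize(b[120:390,100:460],(400,300))]);cv2.imwrite('pics/f.png',im[:,:,::-1])
E
```

```text
[0.36977819 0.30690244 0.23288284] 20.5167
```

View pics/f.png

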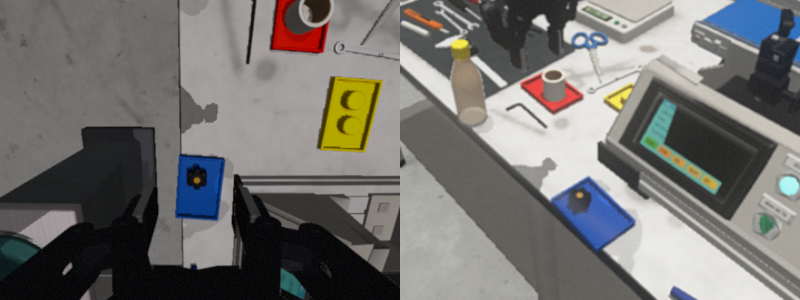

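The picture shows all four parts flat and upright inside their trays: knob at (197,177), caps at (351,100) and (349,124), core at (308,12). The bottle and hex key are where they were.

```bash
python3 -c "
from workcell import ticket;print(ticket.finish_job())"
```

```text
the job is handed in; nothing more can be done
None
```

The job is handed in, with no verdict returned: the last pictures show both caps in the yellow tray, the core in the red and the knob in the blue, all flat and upright, and the bottle and hex key look unmoved.

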